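# Press the filled tub in the bench press

### The job

Slide the filled tub along its rails under the press until it is fully home against the stop. Then wind the crank clockwise by its grip until the foot comes down and presses firmly on the follower, which you feel as the crank getting clearly harder to turn, but do not overtighten it; let go and leave it clamped, and leave the other things on the counter alone.

Things in the scene. Friction and masses are not known exactly. Their poses are not given: they have to be found in the camera images.
- press: Bench press fixed to the counter: white base 190 mm (its x) by 285 mm (its y, from -80 to +205), 20 mm thick. Origin: underside of the base, exactly under the vertical spindle axis; z up. Posts at x = -78 and +78 mm carry a white bridge, 190 x 40 mm, 155 to 180 mm high, across the base. Two rails along y, 15 mm high and 101 mm apart inside, lead the tub from the +y end under the foot.
- stop (a point): Middle of the inner face of the steel stop bar (101 mm wide, 30 mm high) across the rails at the press's -y end, 50 mm from the spindle axis; the tub is slid along the press's -y until its end wall touches it.
- press_home (a point): Point on top of the press's base on the spindle axis (20 mm above the press's underside), axes as the press's: the tub's origin lies here when the tub is home against the stop.
- foot: Round steel foot of the press, 72 mm dia, 10 mm thick, under the bridge; origin: centre of its underside, 122 mm above the press's underside at crank 0. It goes straight down 2.23 mm per rad of crank (14 mm per turn) and bears on its spindle through a spring of 25 N per mm: from first touch the pressing force grows by about 50 N per rad of crank. It never turns.
- crank (a joint): Crank angle, rad, growing clockwise seen from above, which lowers the foot; at 0 the arm points along the press's +x; 0 to 32. The screw is stiff (0.35 N m, so about 7 N at the grip when running free) and self-locking: it stays where it is left. When the foot bears on the tub the grip takes 4.5 N more per 100 N of pressing force.
- hub (a point): Top of the crank's hub on the spindle axis, 205 mm above the press's underside: the centre of the grip's circle, which is level (the crank does not sink). How tight: the tub is pressed firmly above 40 N (the grip takes 1.8 N more than running free) and is damaged above 150 N (6.7 N more). Aim for 4 N more. The first full turn always runs free.
- crank_grip (a point): Point on the axis of the crank's upright black grip, 50 mm from the spindle axis, 235 mm above the press's underside. The grip is 25 mm dia, spins freely on its pin, and reaches from 207 to 253 mm above the press's underside; the crank arm under it ends at 205 mm.
- tub: Square steel pressing tub, 96 mm (its x) by 100 mm (its y) by 60 mm high, walls 4 mm, 0.5 to 0.9 kg, loose on the press's base between the rails (2.5 mm play each side); origin: centre of its underside, axes as the press's. It starts 60 to 100 mm short of home.
- tub_rim (a point): Centre of the tub's mouth, 60 mm above its underside. The tub is filled and a thick white follower plate (85 x 89 mm) lies in it, its top standing somewhere 4 to 16 mm above this rim, depending on how full the tub is: that height is not measured. The follower does not sink under the press.
- tub_knob (a point): Point on the axis of the tub's upright black knob (22 mm dia, from 45 to 86 mm above the tub's underside), 69 mm above the tub's underside and 140 mm from the tub's centre towards its +y, at the end of a flat bar handle whose top is 45 mm above the tub's underside.
- spread: Bystander, leave alone: open white plastic spread cup, 92 dia x 55 high mm; origin under its centre.
- sponge: Bystander, leave alone: green scouring sponge 90 x 60 x 30 mm; origin under its centre.
- soap: Bystander, leave alone: amber bottle 64 dia x 210 high mm; origin under its centre.
- mug: Bystander, leave alone: white mug 84 dia x 95 high mm; origin under its centre.
- spoon: Bystander, leave alone: metal spoon lying flat on the counter.
Things that resemble listed ones, but are neither listed nor needed, are in the scene too. Of the things that look like the tub, the smaller one is meant.

How it is judged:
On the way, in this order (a step that is already met when the one before it is completed fails the run):
1. the tub is home against the stop while the foot is still clear of it (y of tub in the frame of press_home between -0.004 and 0.004 m and horizontal distance between tub and press_home below 0.007 m and angle between the y axis of tub and the y axis of press, either way round below 0.06 rad and angle between tub's own z axis and vertical below 0.04 rad and contact force between foot and tub below 1 N), for 0.2 s.
2. the foot presses firmly on the home tub (y of tub in the frame of press_home between -0.004 and 0.004 m and horizontal distance between tub and press_home below 0.007 m and angle between the y axis of tub and the y axis of press, either way round below 0.06 rad and angle between tub's own z axis and vertical below 0.04 rad and contact force between foot and tub above 40 N), for 0.2 s.
At the end, for the whole second after the job is handed in: The tub is home (within 4 mm of touching the stop, upright and in line with the rails), the foot presses on it with 40 to 150 N, and the crank and tub are at rest (all of step 2 and contact force between foot and tub below 150 N and velocity of joint crank between -0.05 and 0.05 rad/s and linear speed of tub below 0.02 m/s).
It fails at once if the foot presses the tub with more than 150 N (contact force between foot and tub above 150 N).
It fails at once if a bystander is moved more than 25 mm (distance of any of spread, sponge, soap, mug, spoon from where it was at the start of the episode above 0.025 m).
It also fails if it takes over 70 s, if anything falls off the work surface, if the arm or the gripper's body presses on something with over 40 N, if the wrist force passes 120 N, or if a joint passes its speed limit or range.

### The arm

A 6-joint arm with a two-finger parallel gripper is mounted at the origin on the work surface. World frame = base frame: x ahead of the robot, y to its left, z up, the work surface at z = 0. Lengths are in m, angles in rad, forces in N, time in s.
With the tool pointing down it reaches from about 0.3 to 0.775 m from the base axis. Payload 14.6 kg.
Tool frame: the origin (TCP) lies on the centre line of the jaws, within the pads' length; the fingertips stand 19 mm ahead of it and the grasp point (between the pads) is the TCP; y points along the fingers, x is the direction in which the jaws open and shut, and the axes are right-handed (so a half turn about y gives the same grasp; the last joint's range is limited). The gripper opens to 94 mm and grips with 3 to 60 N. Pads are 16 mm wide; open, the fingers measure 119 mm over their backs; the gripper's body (75 mm by 177 mm) begins 78 mm behind the grasp point.
Start: joints at [1.266, 0.3, 1.521, -0, 1.321, -0.067], TCP at [0.13, 0.535, 0.224] pointing down, gripper open.
Joint ranges: [-3.03, 3.03], [-0.79, 2.21], [0.23, 2.52], [-1.04, 4.18], [0, 3.07], [-2.55, 2.55]. Speed limits (rad/s): [2.22, 2.22, 2.57, 3.14, 3.14, 3.14].

### API

Orientations are given as [roll, pitch, yaw] about the fixed x, y, z axes, in that order (R = Rz(yaw) Ry(pitch) Rx(roll)).
In Python, from station import ctrl, optics gives the robot as it stands.
- The arm moves only by the tool jog_arm, never from a script. Its argument "targets" is a list of rows, each a list of 3 entries, a list of its own where there are three numbers: the finger opening in cm, from 0 to 9.4, then the shift along the tool's x, y, z in cm, then the turn about the tool's y in rad. A call has 1 to 10 rows; each row is the pose to reach, as a shift and turn from the pose commanded when the call began, along the tool's axes at that moment; what a row does not reach only later rows make up. A row lasts 1/10 s, in which the tool goes at most 50 mm and 8.59 degrees, less where a joint would pass 70% of its speed; a pose out of reach is approached as far as the arm can. A call with a gripper value outside its range is refused whole. The fingers move at their own pace and stop on an object; "grip_force" is the grip in N (left out, the last holds). Time passes only in rows, so rows that repeat a pose let the fingers close. It gives the time, the measured TCP pose, the force and the opening at its end, in the units of the state.
- ctrl.get_obs(): the state, without advancing time (a new reading comes with each control period).
- optics.camera(name): name is "scene" or "top"; returns a dict with "img" (420x560x3 uint8, red, green, blue), "range_z" (420x560 float32, m along the optical axis (not along the pixel's ray), 0 where there is no reading), "camera_matrix" (3x3 intrinsics, pixels), "k1" (the pictures are not rectified: a ray, as slopes to the right and down, at radius r is drawn at 1 + k1 r^2 times it, then the intrinsics apply), "world_to_cam" (4x4, takes a point from world to camera coordinates). Camera axes: x right, y up, looking along -z (the intrinsics and any distortion apply to the point x, -y, -z); pixel columns grow to the right and rows downward; lengths in m; the calibration is good to about 2 mm. A picture is of the moment at which its call begins.
- ctrl.hand_in(): hands the job in, once; it reports no verdict.
The state is a dict: "time_s": time; "qpos": joint angles; "joint_vel": joint speeds; "tau": joint torques, N m; "ee_pos": TCP position; "eef_rot": TCP orientation; "force": force on the tool from outside, world axes, zero at the start; "moment": the same for the moment, N m; "grip_width": finger opening in m.
Only numpy, scipy, OpenCV 4.12 (cv2) and the standard library are available. Lean on these libraries where they do the work, as an engineer would, in place of code of your own. Each camera call takes 0.05 s, during which the arm holds its last target. There are 200 camera calls.

## Working session

There is one attempt and no reset: what is moved stays moved. The work goes in short steps, Python scripts to look and compute and a tool call to move; the robot and the scene stay as the last step left them, time stands still between calls to the robot, and variables do not carry over. Pictures are saved under pics/ and viewed, about 8 in all and at most 12, crops included, and the job is handed in when it is done.

Besides the shell and the picture viewer there is one more tool, called after ">>>" by a JSON object that holds its "method" and its "body". jog_arm: Moves the arm, as the interface text tells. Its arguments: {"type":"object","properties":{"targets":{"type":"array","items":{"type":"array"}},"grip_force":{"type":"number"}},"required":["targets"]}

```bash
mkdir -p pics
python3 - <<'E'
from station import ctrl, optics
import cv2,numpy as np
print(ctrl.get_obs())
for n in("scene","top"):
    c=optics.camera(n); cv2.imwrite(f"pics/{n}0.png",c["img"][:,:,::-1]); np.savez(f"{n}0.npz",**c)
    print(c["camera_matrix"],c["k1"],c["world_to_cam"])
E
```

```text
{'time_s': 0.0, 'qpos': array([ 1.26638096e+00,  3.00458853e-01,  1.52160301e+00, -3.15313566e-05,
        1.32068461e+00, -6.65782882e-02]), 'joint_vel': array([ 0.00047374, -0.00118286, -0.00011415,  0.00084034,  0.00012657,
       -0.00044035]), 'tau': array([ 1.59705891e-03, -5.31809735e+01, -3.52733624e+01,  7.08385441e-02,
        2.43708916e-02, -9.34445234e-05]), 'ee_pos': array([0.12950526, 0.53428186, 0.22388376]), 'eef_rot': array([-1.57075004e+00,  1.15329051e-03,  1.33296709e+00]), 'force': array([ 0.15584596,  0.86953629, -0.11519416]), 'moment': array([ 0.00925557, -0.02247735, -0.02069867]), 'grip_width': 0.09404225233052363}
[[425.71762853   0.         282.4715776 ]
 [  0.         425.71762853 213.58192739]
 [  0.           0.           1.        ]] -0.033604912509476295 [[-0.09386037  0.99557898 -0.00356674 -0.01901101]
 [-0.83400391 -0.07666999  0.5464057   0.28403444]
 [ 0.54371657  0.05426051  0.83751304 -1.49095162]
 [ 0.          0.          0.          1.        ]]
[[382.34320461   0.         281.57270405]
 [  0.         382.34320461 206.36626002]
 [  0.           0.           1.        ]] -0.09146703299654264 [[ 0.01231384 -0.99984897 -0.01226364  0.04657477]
 [ 0.99194824  0.01066871  0.12619378 -0.43957503]
 [-0.12604388 -0.01371883  0.9919298  -1.15573972]
 [ 0.          0.          0.          1.        ]]
```

View pics/scene0.png

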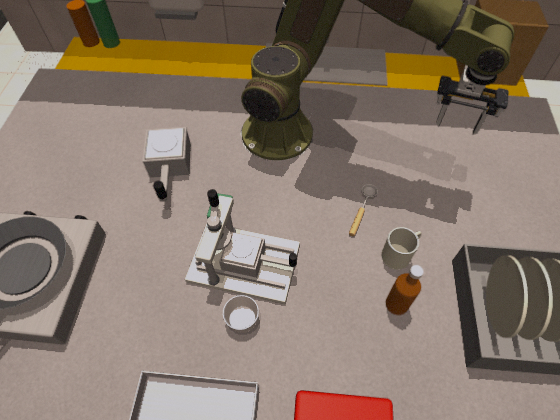

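View pics/top0.png

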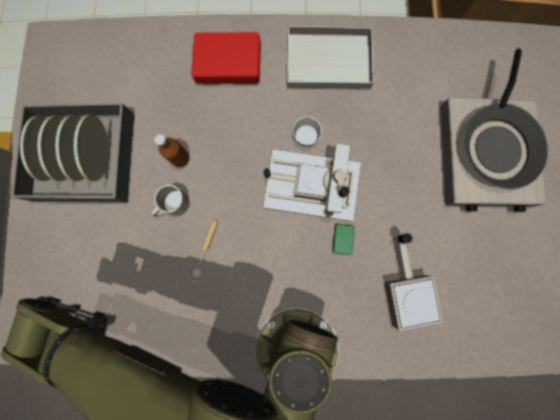

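The scene view shows the press near (245,245), with its tub on the rails and the black knob at (293,259). The top view shows the press at (313,185) and the knob at (267,173).

There are two tub candidates in the top view: one on the rails at (312,180), and a larger one loose at (415,302). The one on the rails is smaller and fits the description. I'll confirm that in an enlarged crop.

```bash
cat > h.py <<'E'
import numpy as np,cv2
from scipy.optimize import fsolve
def ray(c,u,v):
    K=c["camera_matrix"];k=float(c["k1"]);W=c["world_to_cam"]
    d=np.array([(u-K[0,2])/K[0,0],(v-K[1,2])/K[1,1]]);s=d.copy()
    for _ in range(20): s=d/(1+k*(s@s))
    R=W[:3,:3];o=-R.T@W[:3,3]
    return o,R.T@np.array([s[0],-s[1],-1.])
def onz(c,u,v,z):
    o,d=ray(c,u,v);return o+d*(z-o[2])/d[2]
def pt(c,u,v):
    o,d=ray(c,u,v);return o+d*float(c["range_z"][int(round(v)),int(round(u))])
def proj(c,p):
    W=c["world_to_cam"];q=W[:3,:3]@p+W[:3,3];s=np.array([q[0],-q[1]])/-q[2]
    s=s*(1+float(c["k1"])*(s@s));K=c["camera_matrix"];return K[0,0]*s[0]+K[0,2],K[1,1]*s[1]+K[1,2]
def cloud(c):
    K=c["camera_matrix"];h,w=c["range_z"].shape
    u,v=np.meshgrid(np.arange(w),np.arange(h))
    d=np.stack([(u-K[0,2])/K[0,0],(v-K[1,2])/K[1,1]],-1);s=d.copy()
    for _ in range(20): s=d/(1+float(c["k1"])*(s**2).sum(-1,keepdims=True))
    W=c["world_to_cam"];z=c["range_z"]
    q=np.stack([s[...,0]*z,-s[...,1]*z,-z],-1)
    P=(q-W[:3,3])@W[:3,:3];P[z==0]=np.nan;return P
E
python3 - <<'E'
from h import *
T=np.load("top0.npz");S=np.load("scene0.npz")
a=cv2.resize(T["img"][130:240,250:370],None,fx=4,fy=4,interpolation=2)
b=cv2.resize(S["img"][180:305,180:305],None,fx=3.52,fy=3.52,interpolation=2)
b=cv2.resize(b,(320,440)) if 0 else b[:440,:320]
cv2.imwrite("pics/crop.png",np.hstack([a,b])[:,:,::-1])
for n,c,(x0,x1,y0,y1) in(("top",T,(250,370,130,240)),("scene",S,(180,305,180,305))):
    P=cloud(c);im=c["img"].astype(int)
    m=np.zeros(im.shape[:2],np.uint8);m[y0:y1,x0:x1]=(im.max(-1)<45)[y0:y1,x0:x1]
    N,L,st,ce=cv2.connectedComponentsWithStats(m)
    for i in range(1,N):
        if st[i,4]>12: print(n,"dark",ce[i],st[i],np.nanmedian(P[L==i],0), np.nanmax(P[L==i][:,2]))
E
```

```text
top dark [266.65 172.95] [265 170   4   7  20] [0.52724493 0.09480707 0.10567336] 0.10865484475776149
top dark [343.24390244 191.29268293] [340 188   8   8  41] [ 0.45148638 -0.10580873  0.25197683] 0.2561130214442022
scene dark [212.97637795 198.55905512] [208 190  11  17 127] [ 0.46326378 -0.10819406  0.23811913] 0.25644115020871394
scene dark [215.23809524 228.9047619 ] [210 226  11   5  21] [ 0.52015657 -0.09856092  0.18760264] 0.19366405662900218
scene dark [292.34545455 261.94545455] [289 257   8  10  55] [0.54138115 0.09599515 0.087396  ] 0.10638683558052506
```

View pics/crop.png

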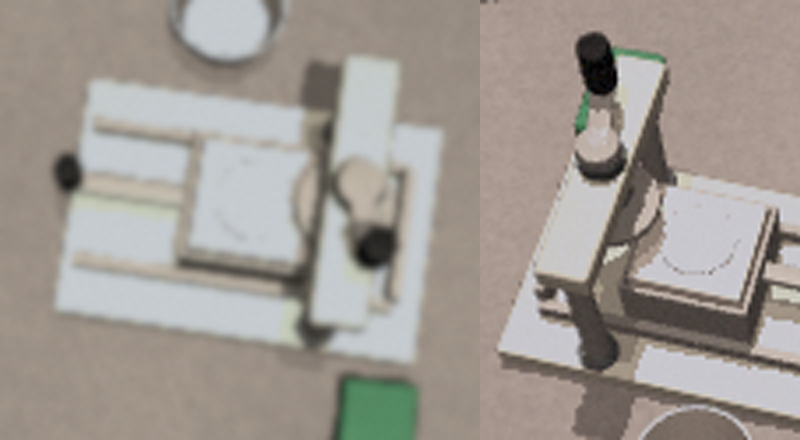

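Run:
```python
from h import *
T=np.load("top0.npz")
def rect(u):
    (c,s,a)=cv2.minAreaRect(u.astype(np.float32)*1000);print("rect c",np.round(c,1),"size",np.round(s,1),"ang",round(a,2),len(u));return
# whitish pixels in crop
im=T["img"].astype(int);P=cloud(T)
print("counter z",np.nanmedian(P[200:230,250:262,2]))
reg=np.zeros(im.shape[:2],bool);reg[147:222,262:364]=1
print("hist z",np.histogram(P[reg][:,2],np.arange(-.01,.27,.01)))
for n,lo,hi in(("base",.013,.027),("bridge",.172,.188),("hub",.197,.212),("follow",.08,.1)):
    m=reg&(P[...,2]>lo)&(P[...,2]<hi)
    if n=="base": m&=(im[...,2]>im[...,0]-5)
    m=cv2.morphologyEx(m.astype(np.uint8),cv2.MORPH_OPEN,np.ones((2,2)))
    N,L,st,ce=cv2.connectedComponentsWithStats(m)
    if n!="base" : m=(L==1+np.argmax(st[1:,4]))
    q=P[m>0];print(n,np.median(q,0));rect(q[:,:2])
# base corners from the crop, pixel -> z=.02
C=np.array([(90,80),(441,127),(414,362),(56,311)])/4-.4+[250,130]
w=np.array([onz(T,*p,.02)[:2] for p in C]);print(w)
x=np.linalg.norm(w-np.roll(w,-1,0),axis=1);print(x)
print("knob",onz(T,266.65,172.95,.106),"grip",onz(T,343.24,191.29,.253),"hub",onz(T,250+358/4-.4,130+182/4-.4,.205))
```

```text
counter z -0.00043689116082859124
hist z (array([1110,  888, 1589, 1231,  296,   80,   71,  159,  122,  379,  477,
         40,    4,  128,    2,    0,    6,   23,  475,  265,   18,  161,
          8,    7,    8,   21,   57,    0]), array([-0.01,  0.  ,  0.01,  0.02,  0.03,  0.04,  0.05,  0.06,  0.07,
        0.08,  0.09,  0.1 ,  0.11,  0.12,  0.13,  0.14,  0.15,  0.16,
        0.17,  0.18,  0.19,  0.2 ,  0.21,  0.22,  0.23,  0.24,  0.25,
        0.26,  0.27]))
base [nan nan nan]
rect c [507.5 -48.1] size [285.7 185.2] ang 82.11 2214
bridge [ 0.55292846 -0.11480488  0.17953176]
rect c [ 570.7 -127.9] size [ 60.9 143.2] ang 78.45 362
hub [nan nan nan]
rect c [ 492.4 -104.2] size [32.6 68.2] ang 56.97 160
follow [nan nan nan]
rect c [510.8 -42.1] size [87.6 93.9] ang 79.31 800
[[ 0.62199537  0.08417753]
 [ 0.58672186 -0.19490221]
 [ 0.39942339 -0.1709999 ]
 [ 0.43634612  0.10778006]]
[0.28130006 0.18881747 0.28121442 0.18714359]
knob [0.52725062 0.09546761 0.106     ] grip [ 0.45036137 -0.10624244  0.253     ] hub [ 0.50200973 -0.10279106  0.205     ]
```

The crop confirms it: the smaller tub is on the rails under the bridge, and the crank grip points towards press -x. The spindle is at about (0.503,-0.105), the press y axis is at 82.5°, and the knob is at (0.527,0.0955), so the tub is about 62 mm short of home. I'll move above the knob now.

>>> {"method": "jog_arm", "body": {"targets": [[6,[-3.3,0,-4.9],0.14],[6,[-6.6,0,-9.8],0.28],[6,[-10,0,-14.7],0.42],[6,[-13.3,0,-19.6],0.56],[6,[-16.7,0,-24.5],0.7],[6,[-20,0,-29.4],0.84],[6,[-23.3,0,-34.3],0.98],[6,[-26.7,0,-39.2],1.12],[6,[-30,0,-44],1.26],[6,[-33.35,0,-48.95],1.4]]}}

```text
time_s: 1.1
ee_pos: [0.4658, 0.1617, 0.2244]
eef_rot: [-1.571, 0.0, -0.073]
force: [0.1, 1.8, 1.3]
grip_width: 0.0597
```

>>> {"method": "jog_arm", "body": {"targets": [[6,[0,0,0],0.06],[6,[0,0,0],0.06],[6,[0,0,0],0.06]]}}

```text
time_s: 1.4
ee_pos: [0.4645, 0.1639, 0.2243]
eef_rot: [-1.571, 0.001, -0.125]
force: [0.1, 1.0, -0.2]
grip_width: 0.0599
```

>>> {"method": "jog_arm", "body": {"targets": [[6,[3.5,0,-3],0],[6,[7.1,0,-6],0],[6,[7.1,3,-6],0],[6,[7.1,6,-6],0],[6,[7.1,8,-6],0],[6,[7.1,8,-6],0]]}}

```text
time_s: 2.0
ee_pos: [0.5261, 0.096, 0.1421]
eef_rot: [-1.572, 0.004, -0.124]
force: [0.5, 0.3, 0.5]
grip_width: 0.0599
```

Run:
```python
from h import *
from station import optics,ctrl
o=ctrl.get_obs();print(o["ee_pos"],o["eef_rot"])
c=optics.camera("scene");x=cv2.resize(c["img"][140:320,190:380],None,fx=3,fy=3,interpolation=2)
cv2.imwrite("pics/knob.png",x[:,:,::-1])
e=o["ee_pos"];print(proj(c,e),proj(c,e+[0,0,-.019]),proj(c,np.array([e[0],e[1],.106])))
```

```text
[0.52611365 0.0959578  0.14209585] [-1.57180535  0.00444309 -0.12378673]
(np.float64(292.9614684141257), np.float64(246.84672534893554)) (np.float64(292.8350788286565), np.float64(250.3917959810873)) (np.float64(292.72442062205386), np.float64(253.49436349343253))
```

View pics/knob.png

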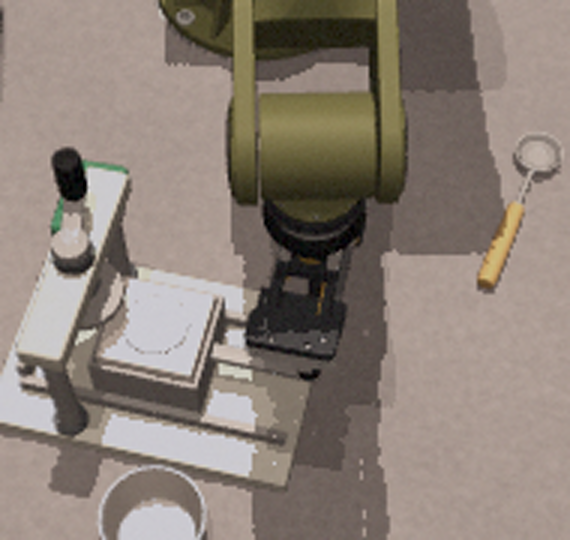

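The knob at crop (309,372) lines up with the fingers, which hide most of it. I'll descend and grip.

>>> {"method": "jog_arm", "body": {"targets": [[6,[0.1,2.5,0],0],[6,[0.1,4,0],0],[6,[0.1,5.2,0],0],[6,[0.1,5.2,0],0],[1.5,[0.1,5.2,0],0],[1.5,[0.1,5.2,0],0],[1.5,[0.1,5.2,0],0],[1.5,[0.1,5.2,0],0],[1.5,[0.1,5.2,0],0]], "grip_force": 25}}

```text
time_s: 2.95
ee_pos: [0.5289, 0.095, 0.0928]
eef_rot: [-1.571, -0.001, -0.127]
force: [1.4, -0.4, 0.1]
grip_width: 0.0232
```

>>> {"method": "jog_arm", "body": {"targets": [[1.5,[0,0,-0.8],0],[1.5,[0,0,-1.6],0],[1.5,[0,0,-2.4],0],[1.5,[0,0,-3.2],0],[1.5,[0,0,-4],0],[1.5,[0,0,-4.8],0],[1.5,[0,0,-5.4],0],[1.5,[0,0,-5.6],0],[1.5,[0,0,-5.6],0]]}}

```text
time_s: 3.85
ee_pos: [0.5216, 0.0387, 0.0926]
eef_rot: [-1.571, -0.0, -0.128]
force: [1.2, -0.8, 1.5]
grip_width: 0.0216
```

>>> {"method": "jog_arm", "body": {"targets": [[1.5,[0,0,-0.2],0],[1.5,[0,0,-0.4],0],[1.5,[0,0,-0.5],0],[1.5,[0,0,-0.6],0],[1.5,[0,0,-0.7],0]]}}

```text
time_s: 4.35
ee_pos: [0.5209, 0.0328, 0.0927]
eef_rot: [-1.57, -0.0, -0.127]
force: [-0.2, 5.2, 4.9]
grip_width: 0.0216
```

>>> {"method": "jog_arm", "body": {"targets": [[1.5,[0,0,-0.1],0],[1.5,[0,0,-0.2],0],[1.5,[0,0,-0.3],0],[1.5,[0,0,-0.3],0]]}}

```text
time_s: 4.75
ee_pos: [0.5215, 0.0314, 0.0931]
eef_rot: [-1.567, -0.003, -0.127]
force: [7.9, 19.7, 4.1]
grip_width: 0.0216
```

It stops firmly with about 20 N at the stop. I'll relax slightly, release, and lift.

>>> {"method": "jog_arm", "body": {"targets": [[1.5,[0,0,0.15],0],[1.5,[0,0,0.15],0],[6,[0,0,0.15],0],[6,[0,0,0.15],0],[6,[0,0,0.15],0],[6,[0,-4,0.15],0],[6,[0,-8,0.15],0],[6,[0,-13,0.15],0],[6,[0,-18,0.15],0],[6,[0,-19,0.15],0]]}}

```text
time_s: 5.75
ee_pos: [0.5216, 0.0308, 0.2881]
eef_rot: [-1.57, -0.008, -0.127]
force: [-0.2, 0.0, 0.1]
grip_width: 0.0601
```

Run:
```python
from h import *
from station import optics,ctrl
o=ctrl.get_obs();print(o["ee_pos"],o["eef_rot"],o["force"])
c=optics.camera("scene");x=cv2.resize(c["img"][170:310,180:320],None,fx=4,fy=4,interpolation=2)
cv2.imwrite("pics/home.png",x[:,:,::-1]);np.savez("scene1.npz",**c)
t=optics.camera("top");np.savez("top1.npz",**t)
for n,c,(x0,x1,y0,y1) in(("top",t,(250,370,130,240)),("scene",c,(180,305,180,305))):
    P=cloud(c);im=c["img"].astype(int)
    m=np.zeros(im.shape[:2],np.uint8);m[y0:y1,x0:x1]=(im.max(-1)<45)[y0:y1,x0:x1]
    N,L,st,ce=cv2.connectedComponentsWithStats(m)
    for i in range(1,N):
        if st[i,4]>12: print(n,"dark",ce[i],st[i],np.nanmedian(P[L==i],0), np.nanmax(P[L==i][:,2]))
S=np.load("scene0.npz");T=np.load("top0.npz")
for k in(S,T):
    P=cloud(k);u,v=map(int,np.round(proj(k,np.array([.511,-.044,.09]))));print("follower z",np.nanmedian(P[v-4:v+5,u-4:u+5,2]),np.nanmedian(P[v-4:v+5,u-4:u+5,:2],(0,1)))
```

```text
[0.52158379 0.03077411 0.28806413] [-1.57014464 -0.00794262 -0.12721062] [-0.23433918  0.00174968  0.05733177]
top dark [289.65034965 151.23776224] [274 146  32  11 143] [0.48826504 0.03034374 0.4784119 ] 0.5398133241148302
top dark [260.65853659 180.3902439 ] [256 178  10   7  41] [0.40972125 0.07946861 0.58961499] 0.5999540205408656
top dark [317.45 181.65] [313 179  10   7  40] [ 0.40875956 -0.01430942  0.58973491] 0.598678181887975
top dark [342.94117647 191.58823529] [340 188   8   8  34] [ 0.4508948  -0.10556931  0.25194709] 0.25590580943848124
scene dark [258.64166667 199.08611111] [237 180  39  40 720] [0.5652807  0.0268523  0.40846781] 0.4222325734709751
scene dark [213.01626016 198.56910569] [208 190  11  17 123] [ 0.46350551 -0.10821666  0.23802994] 0.25698384124867746
scene dark [215.3  228.85] [210 226  11   5  20] [ 0.51934502 -0.09774162  0.18654066] 0.1933426983291485
scene dark [269.55208333 253.875     ] [266 247   8  14  96] [0.5287653  0.0349772  0.10120752] 0.11199605344020523
follower z 0.0916442709684098 [ 0.51200683 -0.04421441]
follower z 0.09130187612797906 [ 0.51062881 -0.04395043]
```

View pics/home.png

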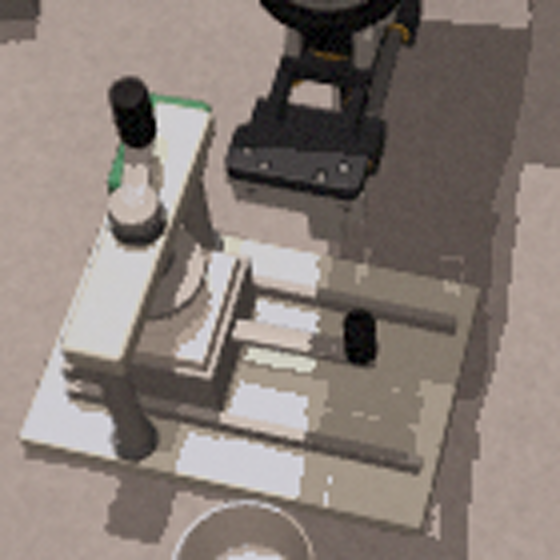

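The tub is home under the foot, with its knob at crop (360,335) and the grip at (132,110). The follower top is at about z = 0.0915, so I expect first touch near crank 13.7 rad, about 10.7 rad from here. Next I'll go to the crank grip.

>>> {"method": "jog_arm", "body": {"targets": [[6,[-1.8,-0.2,-4.8],0],[6,[-3.5,-0.2,-9.7],0],[6,[-5.3,-0.2,-14.5],0],[6,[-5.3,-0.2,-14.5],0],[6,[-5.3,2,-14.5],0],[6,[-5.3,4,-14.5],0],[6,[-5.3,5.1,-14.5],0],[6,[-5.3,5.1,-14.5],0]]}}

```text
time_s: 6.65
ee_pos: [0.449, -0.1056, 0.2293]
eef_rot: [-1.57, 0.004, -0.127]
force: [-0.4, 0.2, 0.0]
grip_width: 0.0598
```

>>> {"method": "jog_arm", "body": {"targets": [[2,[0,0,0],0],[2,[0,0,0],0],[2,[0,0,0],0],[2,[0,0,0],0],[2,[0,0,0],0],[2,[0,0,0],0]], "grip_force": 45}}

```text
time_s: 7.25
ee_pos: [0.4527, -0.1064, 0.2321]
eef_rot: [-1.571, -0.009, -0.127]
force: [29.8, -1.8, -12.2]
grip_width: 0.0236
```

>>> {"method": "jog_arm", "body": {"targets": [[2,[0.15,0,0],0],[2,[0.3,0,0],0],[2,[0.3,0,0],0]]}}

```text
time_s: 7.55
ee_pos: [0.4532, -0.1065, 0.232]
eef_rot: [-1.571, -0.002, -0.127]
force: [6.5, 0.9, 0.6]
grip_width: 0.0237
```

Run:
```python
import numpy as np
f=lambda a:np.array([5*np.cos(3.2686-a),5*np.sin(3.2686-a)])
for s in [0,2,4,6,8]:
    print(s,[[2,[round(x,2),0,round(z,2)],0] for x,z in (f(s+.2*k)-f(s) for k in range(1,11))])
```

```text
0 [[2, [np.float64(-0.03), 0, np.float64(1.0)], 0], [2, [np.float64(0.14), 0, np.float64(1.98)], 0], [2, [np.float64(0.51), 0, np.float64(2.91)], 0], [2, [np.float64(1.05), 0, np.float64(3.75)], 0], [2, [np.float64(1.75), 0, np.float64(4.46)], 0], [2, [np.float64(2.57), 0, np.float64(5.03)], 0], [2, [np.float64(3.49), 0, np.float64(5.41)], 0], [2, [np.float64(4.47), 0, np.float64(5.61)], 0], [2, [np.float64(5.47), 0, np.float64(5.61)], 0], [2, [np.float64(6.45), 0, np.float64(5.41)], 0]]
2 [[2, [np.float64(0.92), 0, np.float64(-0.39)], 0], [2, [np.float64(1.74), 0, np.float64(-0.96)], 0], [2, [np.float64(2.44), 0, np.float64(-1.67)], 0], [2, [np.float64(2.97), 0, np.float64(-2.52)], 0], [2, [np.float64(3.33), 0, np.float64(-3.45)], 0], [2, [np.float64(3.5), 0, np.float64(-4.43)], 0], [2, [np.float64(3.47), 0, np.float64(-5.43)], 0], [2, [np.float64(3.24), 0, np.float64(-6.4)], 0], [2, [np.float64(2.82), 0, np.float64(-7.31)], 0], [2, [np.float64(2.23), 0, np.float64(-8.11)], 0]]
4 [[2, [np.float64(-0.74), 0, np.float64(-0.67)], 0], [2, [np.float64(-1.59), 0, np.float64(-1.19)], 0], [
[... 699 characters left out ...]
0], [2, [np.float64(1.84), 0, np.float64(6.17)], 0], [2, [np.float64(2.73), 0, np.float64(6.64)], 0], [2, [np.float64(3.69), 0, np.float64(6.91)], 0], [2, [np.float64(4.68), 0, np.float64(6.99)], 0]]
8 [[2, [np.float64(0.99), 0, np.float64(-0.12)], 0], [2, [np.float64(1.94), 0, np.float64(-0.43)], 0], [2, [np.float64(2.81), 0, np.float64(-0.93)], 0], [2, [np.float64(3.56), 0, np.float64(-1.58)], 0], [2, [np.float64(4.16), 0, np.float64(-2.38)], 0], [2, [np.float64(4.6), 0, np.float64(-3.28)], 0], [2, [np.float64(4.85), 0, np.float64(-4.24)], 0], [2, [np.float64(4.9), 0, np.float64(-5.24)], 0], [2, [np.float64(4.75), 0, np.float64(-6.23)], 0], [2, [np.float64(4.41), 0, np.float64(-7.17)], 0]]
```

>>> {"method": "jog_arm", "body": {"targets": [[2,[-0.03,0,1.0],0],[2,[0.14,0,1.98],0],[2,[0.51,0,2.91],0],[2,[1.05,0,3.75],0],[2,[1.75,0,4.46],0],[2,[2.57,0,5.03],0],[2,[3.49,0,5.41],0],[2,[4.47,0,5.61],0],[2,[5.47,0,5.61],0],[2,[6.45,0,5.41],0]]}}

```text
time_s: 8.55
ee_pos: [0.524, -0.0575, 0.2323]
eef_rot: [-1.565, -0.0, -0.125]
force: [3.2, 23.0, 5.6]
grip_width: 0.0239
```

```bash
cat > crank.py <<'E'
import numpy as np,sys
# args: cmd x, cmd y, C x, C y, phi now, step, n
cx,cy,Cx,Cy,ph,st,n=map(float,sys.argv[1:]);y=-.127
for k in range(1,int(n)+1):
    a=ph-st*k;d=np.array([Cx+.05*np.cos(a)-cx,Cy+.05*np.sin(a)-cy])*100
    print(f"[2, [{d[0]*np.cos(y)+d[1]*np.sin(y):.2f}, 0, {-d[0]*np.sin(y)+d[1]*np.cos(y):.2f}], 0]",end=", ")
print("\nend cmd",Cx+.05*np.cos(a),Cy+.05*np.sin(a),"phi",a)
E
python3 crank.py .524 -.061 .5031 -.1035 1.14 .2 10
```

```text
[2, [0.88, 0, -0.10], 0], [2, [1.70, 0, -0.67], 0], [2, [2.39, 0, -1.39], 0], [2, [2.93, 0, -2.23], 0], [2, [3.29, 0, -3.16], 0], [2, [3.45, 0, -4.15], 0], [2, [3.42, 0, -5.14], 0], [2, [3.19, 0, -6.11], 0], [2, [2.77, 0, -7.02], 0], [2, [2.18, 0, -7.83], 0], 
end cmd 0.5357218734082025 -0.14139212814476385 phi -0.8600000000000001
```

>>> {"method": "jog_arm", "body": {"targets": [[2,[0.88,0,-0.1],0],[2,[1.7,0,-0.67],0],[2,[2.39,0,-1.39],0],[2,[2.93,0,-2.23],0],[2,[3.29,0,-3.16],0],[2,[3.45,0,-4.15],0],[2,[3.42,0,-5.14],0],[2,[3.19,0,-6.11],0],[2,[2.77,0,-7.02],0],[2,[2.18,0,-7.83],0]]}}

```text
time_s: 9.55
ee_pos: [0.5353, -0.1409, 0.232]
eef_rot: [-1.569, -0.001, -0.127]
force: [1.7, 9.4, 4.3]
grip_width: 0.024
```

```bash
python3 crank.py .5357 -.1414 .5031 -.1035 -.86 .2 10
```

```text
[2, [-0.74, 0, -0.67], 0], [2, [-1.59, 0, -1.18], 0], [2, [-2.54, 0, -1.51], 0], [2, [-3.52, 0, -1.65], 0], [2, [-4.52, 0, -1.59], 0], [2, [-5.49, 0, -1.33], 0], [2, [-6.38, 0, -0.88], 0], [2, [-7.17, 0, -0.27], 0], [2, [-7.82, 0, 0.49], 0], [2, [-8.30, 0, 1.36], 0], 
end cmd 0.4550692959599524 -0.11739429629082934 phi -2.86
```

The tangential force is 7.4 N, which matches the free-running value.

>>> {"method": "jog_arm", "body": {"targets": [[2,[-0.74,0,-0.67],0],[2,[-1.59,0,-1.18],0],[2,[-2.54,0,-1.51],0],[2,[-3.52,0,-1.65],0],[2,[-4.52,0,-1.59],0],[2,[-5.49,0,-1.33],0],[2,[-6.38,0,-0.88],0],[2,[-7.17,0,-0.27],0],[2,[-7.82,0,0.49],0],[2,[-8.3,0,1.36],0]]}}

```text
time_s: 10.55
ee_pos: [0.4554, -0.1175, 0.2321]
eef_rot: [-1.572, -0.004, -0.127]
force: [14.5, -1.9, -3.2]
grip_width: 0.0239
```

```bash
python3 crank.py .4551 -.1174 .5031 -.1035 -2.86 .2 10;python3 crank.py .5108 -.0541 .5031 -.1035 -4.86 .2 6
```

```text
[2, [-0.31, 0, 0.95], 0], [2, [-0.41, 0, 1.94], 0], [2, [-0.32, 0, 2.94], 0], [2, [-0.04, 0, 3.89], 0], [2, [0.43, 0, 4.77], 0], [2, [1.07, 0, 5.54], 0], [2, [1.85, 0, 6.17], 0], [2, [2.73, 0, 6.63], 0], [2, [3.69, 0, 6.91], 0], [2, [4.69, 0, 6.99], 0], 
end cmd 0.5104537776785931 -0.054043736960281495 phi -4.859999999999999
[2, [0.96, 0, -0.12], 0], [2, [1.90, 0, -0.43], 0], [2, [2.77, 0, -0.93], 0], [2, [3.52, 0, -1.59], 0], [2, [4.12, 0, -2.38], 0], [2, [4.56, 0, -3.28], 0], 
end cmd 0.5518598685654297 -0.09243314780608206 phi -6.0600000000000005
```

>>> {"method": "jog_arm", "body": {"targets": [[2,[-0.31,0,0.95],0],[2,[-0.41,0,1.94],0],[2,[-0.32,0,2.94],0],[2,[-0.04,0,3.89],0],[2,[0.43,0,4.77],0],[2,[1.07,0,5.54],0],[2,[1.85,0,6.17],0],[2,[2.73,0,6.63],0],[2,[3.69,0,6.91],0],[2,[4.69,0,6.99],0]]}}

```text
time_s: 11.55
ee_pos: [0.5095, -0.0528, 0.232]
eef_rot: [-1.569, 0.002, -0.126]
force: [-6.1, 7.7, 7.6]
grip_width: 0.0236
```

```bash
python3 crank.py .5105 -.0540 .5036 -.1033 -4.86 .15 8
```

```text
[2, [0.79, 0, -0.05], 0], [2, [1.52, 0, -0.23], 0], [2, [2.21, 0, -0.52], 0], [2, [2.85, 0, -0.91], 0], [2, [3.42, 0, -1.39], 0], [2, [3.92, 0, -1.95], 0], [2, [4.33, 0, -2.58], 0], [2, [4.64, 0, -3.26], 0], 
end cmd 0.5523598685654297 -0.09223314780608206 phi -6.0600000000000005
```

>>> {"method": "jog_arm", "body": {"targets": [[2,[0.79,0,-0.05],0],[2,[1.52,0,-0.23],0],[2,[2.21,0,-0.52],0],[2,[2.85,0,-0.91],0],[2,[3.42,0,-1.39],0],[2,[3.92,0,-1.95],0],[2,[4.33,0,-2.58],0],[2,[4.64,0,-3.26],0]]}}

```text
time_s: 12.35
ee_pos: [0.5521, -0.0915, 0.2321]
eef_rot: [-1.569, -0.001, -0.126]
force: [-0.7, 7.4, 5.1]
grip_width: 0.024
```

```bash
python3 crank.py .5524 -.0922 .5036 -.1033 -6.06 .1 5;python3 crank.py .5524 -.0922 .5036 -.1033 -6.06 .1 10
```

```text
[2, [0.14, 0, -0.48], 0], [2, [0.24, 0, -0.97], 0], [2, [0.29, 0, -1.47], 0], [2, [0.29, 0, -1.97], 0], [2, [0.24, 0, -2.47], 0], 
end cmd 0.5516965419468098 -0.11696464974885062 phi -6.56
[2, [0.14, 0, -0.48], 0], [2, [0.24, 0, -0.97], 0], [2, [0.29, 0, -1.47], 0], [2, [0.29, 0, -1.97], 0], [2, [0.24, 0, -2.47], 0], [2, [0.14, 0, -2.96], 0], [2, [-0.00, 0, -3.43], 0], [2, [-0.20, 0, -3.89], 0], [2, [-0.44, 0, -4.33], 0], [2, [-0.72, 0, -4.74], 0], 
end cmd 0.5392575044340687 -0.1383505688617799 phi -7.06
```

>>> {"method": "jog_arm", "body": {"targets": [[2,[0.14,0,-0.48],0],[2,[0.24,0,-0.97],0],[2,[0.29,0,-1.47],0],[2,[0.29,0,-1.97],0],[2,[0.24,0,-2.47],0],[2,[0.14,0,-2.96],0],[2,[0,0,-3.43],0],[2,[-0.2,0,-3.89],0],[2,[-0.44,0,-4.33],0],[2,[-0.72,0,-4.74],0]]}}

```text
time_s: 13.35
ee_pos: [0.5388, -0.1376, 0.232]
eef_rot: [-1.569, -0.001, -0.126]
force: [2.5, 8.8, 3.6]
grip_width: 0.0238
```

```bash
python3 crank.py .5393 -.1384 .5036 -.1033 -7.06 .1 5;python3 crank.py .5393 -.1384 .5036 -.1033 -7.06 .1 10
```

```text
[2, [-0.33, 0, -0.38], 0], [2, [-0.69, 0, -0.73], 0], [2, [-1.08, 0, -1.04], 0], [2, [-1.50, 0, -1.31], 0], [2, [-1.94, 0, -1.53], 0], 
end cmd 0.5180882662369248 -0.15115488628602086 phi -7.56
[2, [-0.33, 0, -0.38], 0], [2, [-0.69, 0, -0.73], 0], [2, [-1.08, 0, -1.04], 0], [2, [-1.50, 0, -1.31], 0], [2, [-1.94, 0, -1.53], 0], [2, [-2.41, 0, -1.72], 0], [2, [-2.89, 0, -1.85], 0], [2, [-3.38, 0, -1.93], 0], [2, [-3.88, 0, -1.97], 0], [2, [-4.38, 0, -1.95], 0], 
end cmd 0.49337179516903185 -0.1522426585499374 phi -8.059999999999999
```

>>> {"method": "jog_arm", "body": {"targets": [[2,[-0.33,0,-0.38],0],[2,[-0.69,0,-0.73],0],[2,[-1.08,0,-1.04],0],[2,[-1.5,0,-1.31],0],[2,[-1.94,0,-1.53],0]]}}

```text
time_s: 13.85
ee_pos: [0.5178, -0.1503, 0.232]
eef_rot: [-1.569, -0.002, -0.127]
force: [6.3, 7.9, 3.2]
grip_width: 0.0237
```

```bash
python3 crank.py .5181 -.1512 .5036 -.1033 -7.56 .1 5
```

```text
[2, [-0.47, 0, -0.18], 0], [2, [-0.95, 0, -0.31], 0], [2, [-1.44, 0, -0.40], 0], [2, [-1.94, 0, -0.43], 0], [2, [-2.44, 0, -0.42], 0], 
end cmd 0.49337179516903185 -0.1522426585499374 phi -8.059999999999999
```

>>> {"method": "jog_arm", "body": {"targets": [[2,[-0.47,0,-0.18],0],[2,[-0.95,0,-0.31],0],[2,[-1.44,0,-0.4],0],[2,[-1.94,0,-0.43],0],[2,[-2.44,0,-0.42],0]]}}

```text
time_s: 14.35
ee_pos: [0.4933, -0.1515, 0.232]
eef_rot: [-1.57, -0.003, -0.127]
force: [8.6, 6.5, 1.1]
grip_width: 0.0241
```

```bash
python3 crank.py .4934 -.1522 .5036 -.1033 -8.06 .1 5
```

```text
[2, [-0.50, 0, 0.06], 0], [2, [-0.98, 0, 0.17], 0], [2, [-1.46, 0, 0.33], 0], [2, [-1.91, 0, 0.54], 0], [2, [-2.34, 0, 0.79], 0], 
end cmd 0.4711595453648741 -0.1413475610659387 phi -8.56
```

>>> {"method": "jog_arm", "body": {"targets": [[2,[-0.5,0,0.06],0],[2,[-0.98,0,0.17],0],[2,[-1.46,0,0.33],0],[2,[-1.91,0,0.54],0],[2,[-2.34,0,0.79],0]]}}

```text
time_s: 14.85
ee_pos: [0.4715, -0.1411, 0.2321]
eef_rot: [-1.571, -0.004, -0.127]
force: [11.1, 1.2, -1.8]
grip_width: 0.0239
```

```bash
python3 crank.py .4712 -.1413 .5036 -.1033 -8.56 .1 3;  python3 crank.py .4712 -.1413 .5036 -.1033 -8.56 .1 5
```

```text
[2, [-0.41, 0, 0.29], 0], [2, [-0.78, 0, 0.62], 0], [2, [-1.12, 0, 0.99], 0], 
end cmd 0.4613646268540742 -0.13006141355056575 phi -8.860000000000001
[2, [-0.41, 0, 0.29], 0], [2, [-0.78, 0, 0.62], 0], [2, [-1.12, 0, 0.99], 0], [2, [-1.42, 0, 1.39], 0], [2, [-1.67, 0, 1.82], 0], 
end cmd 0.4568898502558038 -0.12113709367791643 phi -9.06
```

>>> {"method": "jog_arm", "body": {"targets": [[2,[-0.41,0,0.29],0],[2,[-0.78,0,0.62],0],[2,[-1.12,0,0.99],0],[2,[-1.42,0,1.39],0],[2,[-1.67,0,1.82],0]]}}

```text
time_s: 15.35
ee_pos: [0.4571, -0.1218, 0.2321]
eef_rot: [-1.572, -0.004, -0.127]
force: [9.6, -5.8, -1.7]
grip_width: 0.024
```

```bash
python3 crank.py .4569 -.1211 .5036 -.1033 -9.06 .1 3;  python3 crank.py .4569 -.1211 .5036 -.1033 -9.06 .1 5
python3 - <<'E'
from h import *
from station import optics
c=optics.camera("scene");np.savez("scene2.npz",**c)
cv2.imwrite("pics/foot.png",cv2.resize(c["img"][200:300,180:300],None,fx=6,fy=6,interpolation=2)[:,:,::-1])
E
```

```text
[2, [-0.21, 0, 0.45], 0], [2, [-0.38, 0, 0.92], 0], [2, [-0.50, 0, 1.40], 0], 
end cmd 0.4537048679269128 -0.10653663334487821 phi -9.360000000000001
[2, [-0.21, 0, 0.45], 0], [2, [-0.38, 0, 0.92], 0], [2, [-0.50, 0, 1.40], 0], [2, [-0.57, 0, 1.90], 0], [2, [-0.59, 0, 2.40], 0], 
end cmd 0.45405642887753667 -0.09655948366715023 phi -9.56
```

View pics/foot.png

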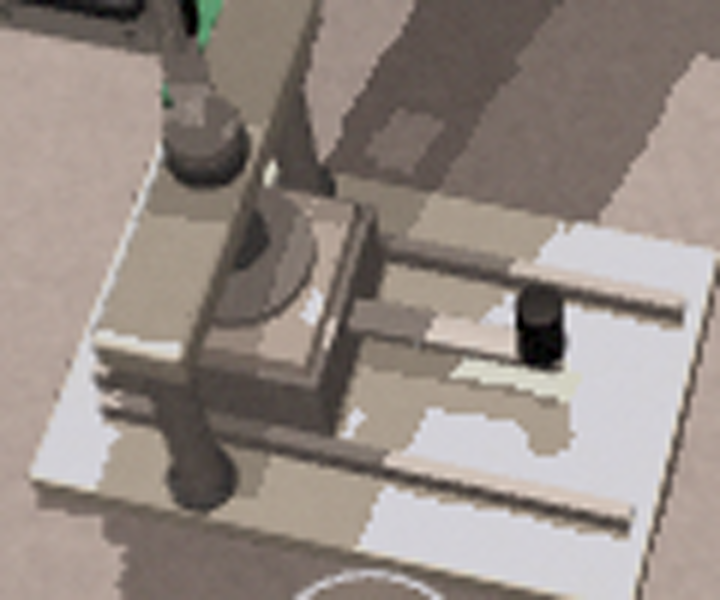

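The foot at crop (270,265) is on or nearly on the follower. The tangential force is now 8.8 N. I'll check the foot's height by range.

Run:
```python
from h import *
c=np.load("scene2.npz");P=cloud(c)
f=lambda u,v,r=1:np.nanmedian(P[v-r:v+r+1,u-r:u+r+1],(0,1))
for x,y in((285,220),(300,245),(290,280),(270,300)): print("foot",f(180+x//6,200+y//6))
for x,y in((330,230),(325,300),(305,345),(300,355),(270,350)): print("fol",f(180+x//6,200+y//6))
```

```text
foot [ 0.48696656 -0.08527879  0.10147318]
foot [ 0.4975623  -0.07501683  0.10198513]
foot [ 0.51614628 -0.0773921   0.10070498]
foot [ 0.52855685 -0.08321245  0.09938107]
fol [ 0.48547693 -0.06416529  0.09094471]
fol [ 0.51896611 -0.06201325  0.08619139]
fol [ 0.54294513 -0.06830912  0.0909921 ]
fol [ 0.54873817 -0.06766085  0.0885876 ]
fol [ 0.54721996 -0.08139084  0.0901711 ]
```

The foot is at touch level. I'll go on in 0.5 rad steps and watch the force.

>>> {"method": "jog_arm", "body": {"targets": [[2,[-0.21,0,0.45],0],[2,[-0.38,0,0.92],0],[2,[-0.5,0,1.4],0],[2,[-0.57,0,1.9],0],[2,[-0.59,0,2.4],0]]}}

```text
time_s: 15.9
ee_pos: [0.4534, -0.0978, 0.232]
eef_rot: [-1.574, -0.001, -0.128]
force: [0.9, -10.8, 2.6]
grip_width: 0.0237
```

```bash
python3 crank.py .4541 -.0966 .5036 -.1033 -9.56 .1 3;  python3 crank.py .4541 -.0966 .5036 -.1033 -9.56 .1 5
```

```text
[2, [0.02, 0, 0.50], 0], [2, [0.10, 0, 1.00], 0], [2, [0.23, 0, 1.48], 0], 
end cmd 0.45826117748480905 -0.08221941241483031 phi -9.860000000000001
[2, [0.02, 0, 0.50], 0], [2, [0.10, 0, 1.00], 0], [2, [0.23, 0, 1.48], 0], [2, [0.41, 0, 1.95], 0], [2, [0.63, 0, 2.40], 0], 
end cmd 0.4633530016024977 -0.07363218713839116 phi -10.06
```

Now 10.6 N tangential, about 3.4 N above free. One more small step of 0.3 rad.

>>> {"method": "jog_arm", "body": {"targets": [[2,[0.02,0,0.5],0],[2,[0.1,0,1.0],0],[2,[0.23,0,1.48],0]]}}

```text
time_s: 16.2
ee_pos: [0.457, -0.0833, 0.232]
eef_rot: [-1.574, 0.001, -0.128]
force: [-7.4, -9.6, 6.2]
grip_width: 0.0238
```

That is 11.8 N, about 4.5 N above free, which is on target. I'll unload, release, and lift.

>>> {"method": "jog_arm", "body": {"targets": [[2,[-0.05,0,-0.1],0],[2,[-0.05,0,-0.1],0],[6,[-0.05,0,-0.1],0],[6,[-0.05,0,-0.1],0],[6,[-0.05,0,-0.1],0],[6,[-0.05,-3,-0.1],0],[6,[-0.05,-6,-0.1],0],[6,[-0.05,-9,-0.1],0],[6,[-0.05,-12,-0.1],0],[6,[-0.05,-12,-0.1],0]]}}

```text
time_s: 17.2
ee_pos: [0.4576, -0.0834, 0.3549]
eef_rot: [-1.572, -0.005, -0.127]
force: [0.1, 0.5, 0.0]
grip_width: 0.06
```

>>> {"method": "jog_arm", "body": {"targets": [[6,[-2,0,4],0],[6,[-4,0,8],0],[6,[-5,0,12],0],[6,[-6,0,16],0],[6,[-6,0,20],0],[6,[-6,0,24],0],[6,[-6,0,24],0]]}}

```text
time_s: 17.9
ee_pos: [0.4275, 0.1657, 0.3501]
eef_rot: [-1.571, 0.002, -0.123]
force: [0.4, 0.4, 0.8]
grip_width: 0.0598
```

Run:
```python
from h import *
from station import optics,ctrl
o=ctrl.get_obs();print(o["time_s"],o["ee_pos"],o["force"])
c=optics.camera("scene");t=optics.camera("top")
cv2.imwrite("pics/end.png",np.hstack([cv2.resize(c["img"][180:310,180:310],(400,400),interpolation=2),cv2.resize(t["img"][110:260,240:390],(400,400),interpolation=2)])[:,:,::-1])
P=cloud(c);im=c["img"].astype(int)
m=np.zeros(im.shape[:2],np.uint8);m[180:305,180:305]=(im.max(-1)<45)[180:305,180:305]
N,L,st,ce=cv2.connectedComponentsWithStats(m)
for i in range(1,N):
    if st[i,4]>12: print("dark",ce[i],np.nanmedian(P[L==i],0))
f=lambda u,v,r=1:np.nanmedian(P[v-r:v+r+1,u-r:u+r+1],(0,1))
for u,v in((227,236),(230,240),(228,246)): print("foot",f(u,v))
```

```text
17.9 [0.4275326  0.16569402 0.35012479] [0.40186365 0.36087856 0.81062689]
dark [222.44  200.336] [ 0.46697904 -0.08389963  0.23905604]
dark [215.42857143 228.85714286] [ 0.51959773 -0.09810836  0.18805672]
dark [269.52 256.5 ] [0.53153766 0.03512385 0.08716189]
foot [ 0.48665947 -0.08506063  0.10004253]
foot [ 0.49784786 -0.0749144   0.09992726]
foot [ 0.51645149 -0.07727742  0.09992711]
```

View pics/end.png

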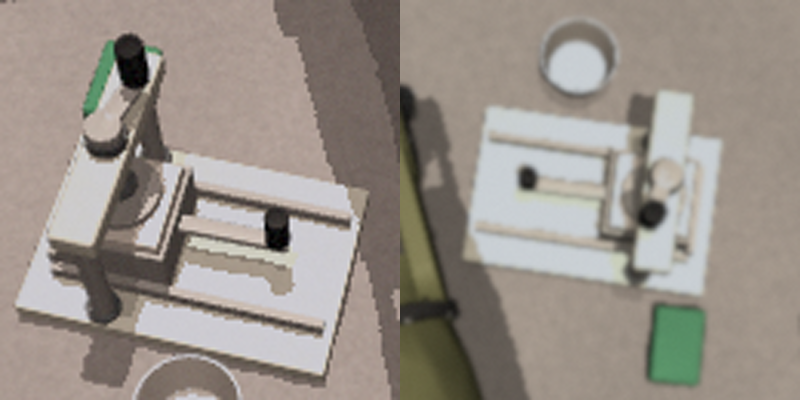

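The end view shows the tub home, the knob at (278,228), the grip released, and the bystanders unmoved. The foot range reads about 1 mm lower than before, so I'll compare averages to settle when it touched.

Run:
```python
from h import *
from station import optics
C=np.array([.5031,-.1035]);e=np.array([.13,.9915]);ex=np.array([.9915,-.13])
def rep(n,c):
    P=cloud(c);q=(P[...,:2]-C);x=q@ex;y=q@e;z=P[...,2]
    foot=(np.hypot(x,y)<.032)&(y>.022)&(z>.095)&(z<.135)
    fol=(abs(x)<.038)&(y<.0415)&(np.hypot(x,y)>.041)&(y>.015)&(z>.08)&(z<.098)
    for k,m in(("foot",foot),("fol",fol)): print(n,k,m.sum(),round(float(np.median(z[m])),5) if m.sum() else 0,round(float(z[m].std()/max(1,m.sum())**.5),5) if m.sum() else 0)
for i in(1,2): rep(i,np.load(f"scene{i}.npz"))
for k in range(4): rep("now",optics.camera("scene"))
```

```text
1 foot 41 0.12547 0.0003
1 fol 68 0.09042 0.00024
2 foot 36 0.09984 0.00033
2 fol 65 0.09075 0.00022
now foot 40 0.10031 0.00025
now fol 70 0.09007 0.00021
now foot 42 0.10028 0.00027
now fol 73 0.0904 0.00025
now foot 40 0.10045 0.00028
now fol 74 0.09084 0.00023
now foot 40 0.1008 0.00027
now fol 74 0.09018 0.00023
```

The foot height has not changed since before the last 0.8 rad, and it travelled 25.1 mm, which means touch at about 11.3 rad. That puts it roughly 1.8 rad past touch, or about 90 N, in agreement with the grip force. I'm handing in.

```bash
python3 -c "
from station import ctrl
print(ctrl.hand_in())"
```

```text
the job is handed in; nothing more can be done
None
```

The tub is home against the stop with the press clamped on it, and I handed the job in at about 18 s of the 70 s allowed. The hand-in reports no verdict.

- **Tub:** I slid it about 64 mm by its knob until it stopped, with about 20 N on the wrist. The final picture shows it home under the foot.
- **Crank:** I wound it about 13 rad clockwise. The grip took about 7.2 N running free and 11.8 N at the end, so about 4.5 N more. That puts the pressing force at about 100 N.
- **Cross-check:** range images put the foot 25.1 mm below its start, so it touched at about 11.3 rad. Being about 1.8 rad past touch means about 90 N, which agrees with the grip force.
- **Disagreements:** single-pixel foot heights suggested about 1 mm of movement after touch, but averages over the whole foot showed none. Individual grip readings scattered by about ±1 N, so the pressing force is uncertain by about ±20 N. It should still be well inside 40 to 150 N.
- **Other things:** the gripper was released and clear. The cup and sponge looked unmoved in the last picture, but the soap, mug and spoon were outside its crops and I did not check them again.

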